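# Tip an interface box onto its blue pad

### The arm

A 7-joint arm with a two-finger parallel gripper is mounted at the origin on a cart in front of the work surface, level with it; the furniture and walls round the work are solid. World frame = base frame: x ahead of the robot, y to its left, z up, the work surface at z = 0. Lengths are in m, angles in rad, forces in N, time in s.
With the tool pointing down it reaches from about 0.425 to 0.875 m from the base axis. Payload 4.7 kg.
Tool frame: the origin (TCP) lies where the fingers leave the gripper's body, on its centre line; the fingertips stand 70 mm ahead of it and the grasp point (between the pads) lies 51 mm ahead of it; z points along the fingers, y is the line along which they close (so a half turn about z gives the same grasp; the last joint's range is limited). The gripper opens to 87 mm and grips with 3 to 60 N. Pads are 19 mm wide; open, the fingers measure 117 mm over their backs; the gripper's body (75 mm by 190 mm) begins 51 mm behind the grasp point.
Start: joints at [1.139, 0.321, -0.07, 1.45, 0.023, 1.371, -0.057], TCP at [0.28, -0.586, 0.292] pointing down, gripper open.
Joint ranges: [-2.86, 2.86], [-0.3, 2.09], [-1.38, 1.24], [0.06, 2.45], [-1.56, 4.7], [0.09, 2.05], [-2.69, 2.69]. Speed limits (rad/s): [2.57, 2.57, 3.14, 3.14, 3.14, 3.14, 3.14].

### API

Orientations are given as a rotation vector (axis times angle).
In Python, from bench import get_state, get_image, get_calibration, close_job gives the robot as it stands.
- The arm moves only by the tool send_rows, never from a script. Its argument "rows" is a list of rows, each an object of numbers: "hand": the finger opening in mm, from 0 to 87; "x", "y", "z": the shift along the world's x, y, z in mm; "roll": the turn about the world's z in degrees. A call has 1 to 10 rows; each row shifts and turns the commanded pose from where the row before left it; what a row does not reach is not made up. A row lasts 1/10 s, in which the tool goes at most 50 mm and 8.59 degrees, less where a joint would pass 70% of its speed; a pose out of reach is approached as far as the arm can. A call is refused whole if a number of a shift passes 50 or a number of a turn 8.59, either way. A call with a gripper value outside its range is refused whole. The fingers move at their own pace and stop on an object; "force" is the grip in N (left out, the last holds). Time passes only in rows, so rows that do not move let the fingers close. It gives the time, the measured TCP pose, the force, the opening and the grip force at its end, in the units of the state.
- get_state(): the state, without advancing time (a new reading comes with each control period).
- get_image(name): name is "scene" or "top"; returns the picture (420x560x3 uint8, blue, green, red); there is no depth.
- get_calibration(name): a dict with "mtx" (3x3 intrinsics, pixels), "D" ([k1, k2, p1, p2, k3] as OpenCV has them; the pictures are not rectified), "world_from_camera" (4x4, takes a point from camera to world coordinates). Camera axes: x right, y down, z forward; pixel columns grow to the right and rows downward; lengths in m; the calibration is good to about 2 mm. A picture is of the moment at which its call begins. get_calibration takes no time and is no camera call.
- close_job(): hands the job in; it is judged then, once.
The state is a dict: "time": time; "joint_positions": joint angles; "qd": joint speeds; "joint_torque": joint torques, N m; "position": TCP position; "tool_rot": TCP orientation; "ft_force": force on the tool from outside, world axes, zero at the start; "torque": the same for the moment, N m; "grip_width": opening from 0.0 (shut) to 1.0 (fully open); "grip_force": force on a finger pad.
Only numpy, scipy, OpenCV 4.12 (cv2) and the standard library are available. Lean on these libraries where they do the work, as an engineer would, in place of code of your own. Each camera call takes 0.05 s, during which the arm holds its last target. There are 200 camera calls.

### The job

Two measuring interface boxes have been left standing on end, each at the edge of its rubber pad. Tip the one at the blue pad over onto that pad by pushing its top, with its foot stopped by the pad's edge, so that it lies flat on its underside, square and centred on the pad. Do not lift it, and leave the box at the orange pad standing where it is.

Things in the scene. Friction and masses are not known exactly. Their poses are not given: they have to be found in the camera images.
- box_at_blue: Loose dark instrument box, white front, standing on end beside the blue pad, 2 to 5 mm off its edge, 150 mm tall. Origin: centre of underside, 75 mm up. Axes: x width (solid -46 to 54 mm, front at -x), y length (+-75 mm, up at start), z from underside to top cover (solid 2 to 37 mm; level, away from the pad at start; up at end). About 0.6 kg; falls onto the pad once leaned 15 degrees.
- blue_pad: Blue ribbed rubber pad fixed to the worktop, 110 (x) x 104 (y) x 12 mm high. Origin: centre of its underside, on the worktop. Its edge at own y = -52 mm is the stop beside which the box stands; the box tips towards the pad's +y, its top moving about 40 mm before it falls, and then overhangs both ends by some 23 mm.
- box_at_orange: A second, identical-looking interface box, standing on end at the orange pad in the same way; to be left alone. Same frame as box_at_blue.
- orange_pad: Orange ribbed rubber pad, otherwise like the blue one, fixed to the worktop.
Mind the look-alikes: they are no part of the job. Of the things that look like the blue_pad, the larger one is meant.

How it is judged:
By the outcome, as a careful person would: the job done as asked, in the order asked, and still so for the second after the job is handed in, with the robot touching nothing.
It also fails if it takes over 34 s, if anything falls off the work surface, if the arm or the gripper's body presses on something with over 40 N, if the wrist force passes 120 N, or if a joint passes its speed limit or range.

## Working session

There is one attempt and no reset: what is moved stays moved. The work goes in short steps, Python scripts to look and compute and a tool call to move; the robot and the scene stay as the last step left them, time stands still between calls to the robot, and variables do not carry over. Pictures are saved under pics/ and viewed, at most 10 in all, crops included, and the job is handed in when it is done.

Besides the shell and the picture viewer there is one more tool, called after "Call:" in YAML: its name, and indented under it one key for each argument. send_rows: Moves the arm, as the interface text tells. Its arguments: {"type":"object","properties":{"rows":{"type":"array","items":{"type":"object","properties":{"hand":{"type":"number"},"x":{"type":"number"},"y":{"type":"number"},"z":{"type":"number"},"roll":{"type":"number"}}}},"force":{"type":"number"}},"required":["rows"]}

```bash
mkdir -p pics
python3 - <<'E'
from bench import *
import cv2
for n in("scene","top"):
    cv2.imwrite(f"pics/{n}0.png",get_image(n)); c=get_calibration(n); print(n,c["mtx"],c["D"],c["world_from_camera"])
s=get_state();print(s)
E
```

```text
scene [[431.87485392   0.         279.65850571]
 [  0.         431.87485392 218.45315313]
 [  0.           0.           1.        ]] [0.03965057 0.         0.         0.         0.        ] [[-0.89930021 -0.27090397  0.34332226  0.09688249]
 [-0.43724991  0.57215937 -0.69386322  0.81618814]
 [-0.00846475 -0.77410896 -0.63299578  0.78569956]
 [ 0.          0.          0.          1.        ]]
top [[381.1468673    0.         287.13301617]
 [  0.         381.1468673  215.57662713]
 [  0.           0.           1.        ]] [-0.07909455  0.          0.          0.          0.        ] [[-0.01969496 -0.99098929  0.1324852   0.34865893]
 [-0.99973062  0.02114736  0.00956451  0.02887779]
 [-0.01228004 -0.13226113 -0.99113884  1.02380509]
 [ 0.          0.          0.          1.        ]]
{'time': 0.1, 'joint_positions': array([ 1.13913787,  0.32172441, -0.07006893,  1.451567  ,  0.02260418,
        1.37079023, -0.05690986]), 'qd': array([-0.00071793, -0.00298405, -0.00023396, -0.00334481, -0.00022456,
       -0.00051698,  0.00060911]), 'joint_torque': array([-5.11135604e-04, -4.92571521e+01, -4.05973373e-01, -3.13399422e+01,
       -6.41422276e-02,  3.95229785e-02,  5.65206028e-05]), 'position': array([ 0.28003109, -0.5861645 ,  0.29127952]), 'tool_rot': array([-3.06228982e+00, -6.94058075e-01,  7.47417938e-04]), 'ft_force': array([-0.07807466,  0.01293068, -0.03792455]), 'torque': array([-0.00861834, -0.03462608,  0.00068227]), 'grip_force': 0.0, 'grip_width': 0.9986085195011655}
```

View pics/scene0.png

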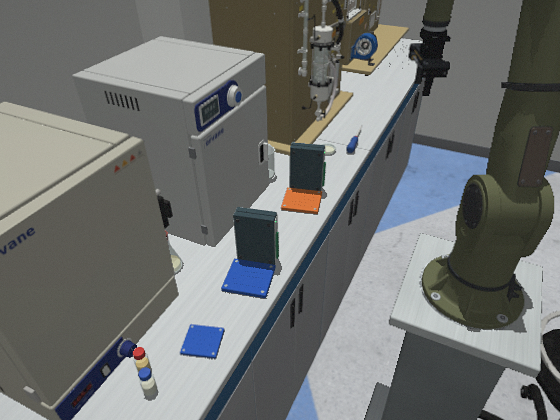

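View pics/top0.png

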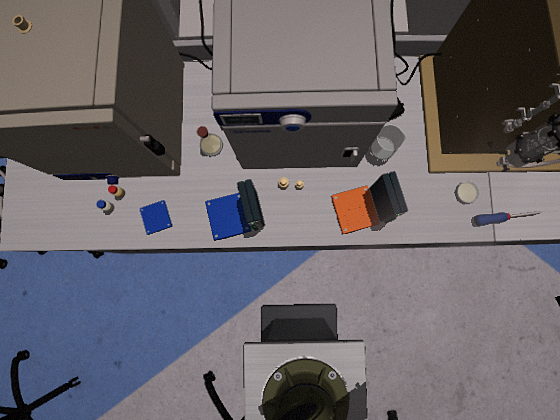

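The top view shows the big blue pad at about (227,216) with its box at (250,205), the orange pad at (355,210) with its box at (390,197), and a small blue decoy at (156,217). In the scene view the blue box's top is at about (257,215).

```bash
cat > h.py <<'E'
import cv2,numpy as np
from bench import *
def ray(n,px,z):
    c=get_calibration(n);T=np.array(c["world_from_camera"])
    u=cv2.undistortPoints(np.array(px,float).reshape(-1,1,2),np.array(c["mtx"]),np.array(c["D"]))[:,0]
    d=np.c_[u,np.ones(len(u))]@T[:3,:3].T; o=T[:3,3]
    return o+d*((z-o[2])/d[:,2])[:,None]
def proj(n,P):
    c=get_calibration(n);T=np.linalg.inv(np.array(c["world_from_camera"]))
    return cv2.projectPoints(np.array(P,float).reshape(-1,1,3),cv2.Rodrigues(T[:3,:3])[0],T[:3,3],np.array(c["mtx"]),np.array(c["D"]))[0][:,0]
def bluemask(im):
    h=cv2.cvtColor(im,cv2.COLOR_BGR2HSV); return cv2.inRange(h,(108,170,70),(128,255,255))
E
python3 - <<'E'
from h import *
np.set_printoptions(precision=4,suppress=True)
for n,roi in(("scene",(200,250,300,310)),("top",(195,170,275,250))):
    im=cv2.imread(f"pics/{n}0.png"); m=bluemask(im)
    x0,y0,x1,y1=roi; k=np.zeros_like(m);k[y0:y1,x0:x1]=m[y0:y1,x0:x1]
    c=max(cv2.findContours(k,cv2.RETR_EXTERNAL,cv2.CHAIN_APPROX_NONE)[0],key=cv2.contourArea)
    h=cv2.convexHull(c); q=cv2.approxPolyDP(h,4,True)[:,0]
    print(n,cv2.contourArea(c),q.tolist());print(ray(n,q,.012)[:,:2])
    crop=im[y0-60 if n=="scene" else y0-10:y1,x0:x1]
    cv2.imwrite(f"pics/{n}c.png",cv2.resize(crop,None,fx=5 if n=="scene" else 6.5,fy=5 if n=="scene" else 6.5,interpolation=cv2.INTER_CUBIC)); print(crop.shape)
E
```

```text
scene 1353.5 [[235, 259], [274, 265], [264, 297], [222, 290]]
[[0.5479 0.163 ]
 [0.4489 0.1395]
 [0.4237 0.2418]
 [0.5229 0.2654]]
(120, 100, 3)
top 1149.5 [[238, 193], [242, 232], [215, 239], [205, 202]]
[[0.5484 0.1705]
 [0.4422 0.16  ]
 [0.4249 0.2325]
 [0.5257 0.2604]]
(90, 80, 3)
```

View pics/topc.png

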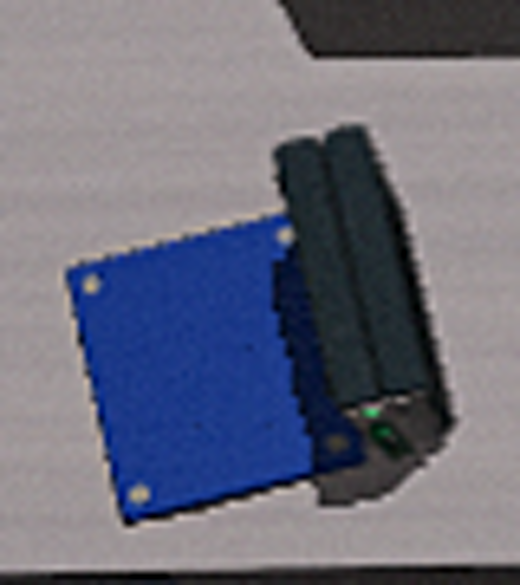

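View pics/scenec.png

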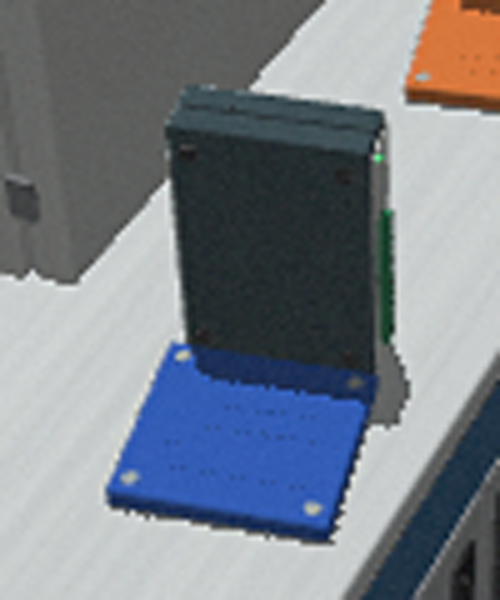

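The crops show the four pad screws in both views: top crop at (92,285), (286,234), (140,493), (337,443); scene crop at (183,355), (356,383), (129,478), (312,508). The box's top rim corners are also clear, and the white front faces the robot. The box looks shifted a bit along +x relative to the pad, so I'll quantify that.

Run:
```python
from h import *
np.set_printoptions(precision=4,suppress=True)
T=lambda c:(np.array(c)+.5)/6.5-.5+[195,160]
S=lambda c:(np.array(c)+.5)/5-.5+[200,190]
pt=ray("top",T([(92,285),(286,234),(140,493),(337,443)]),.012)
ps=ray("scene",S([(129,478),(183,355),(312,508),(356,383)]),.012)
for p in(pt,ps):
    d=(p[0]+p[2]-p[1]-p[3]); e=p[0]+p[1]-p[2]-p[3]
    print("screws",p[:,:2].tolist(),"c",p.mean(0)[:2],"yaw",np.degrees([np.arctan2(-d[0],d[1]),np.arctan2(e[1],e[0])]))
# box top corners: pad/back, away/back, pad/front, away/front
bt=ray("top",T([(275,150),(367,127),(345,408),(430,393)]),.150)
bs=ray("scene",S([(166,127),(188,87),(372,152),(386,112)]),.150)
for p in(bt,bs):
    e=p[0]+p[1]-p[2]-p[3]
    print("box",p[:,:2].tolist(),"c",p.mean(0)[:2],"yaw",np.degrees([np.arctan2(e[1],e[0])]), "w,t",np.linalg.norm(p[0]-p[2]),np.linalg.norm(p[0]-p[1]))
# foot underside corners on worktop hidden; back-bottom-left edge at scene
```

```text
screws [[0.5216074589046669, 0.2501218115569107], [0.5412910930629511, 0.1689227779378173], [0.43443036782471517, 0.22956327675358876], [0.45345687289542946, 0.14809515164375903]] c [0.4877 0.1992] yaw [13.3858 13.3047]
screws [[0.523512119615215, 0.2491078404098992], [0.5422419898649985, 0.1666154436624656], [0.43609306343180626, 0.2282296545265139], [0.45426740729151865, 0.14662502836600622]] c [0.489  0.1976] yaw [12.6745 13.1165]
box [[0.5459710380695599, 0.15376938573131754], [0.5536660656232236, 0.12038800332724582], [0.45161740259153765, 0.1289058713106567], [0.4563560572205549, 0.09855680664405707]] c [0.5019 0.1254] yaw [13.6921] w,t 0.09757460159931945 0.03425682618484253
box [[0.5468409053577253, 0.1549695186489768], [0.5530231883230925, 0.12393044580976853], [0.4510406233411203, 0.13005768027374665], [0.4583511670580449, 0.10054144659066488]] c [0.5023 0.1274] yaw [14.2294] w,t 0.09898633100430915 0.03164877036128805
```

Call:
send_rows:
  rows:
    - {"x":12,"y":33,"roll":4,"hand":50}
    - {"x":12,"y":33,"roll":4}
    - {"x":12,"y":33,"roll":4}
    - {"x":12,"y":33,"roll":4}
    - {"x":12,"y":33,"roll":4}
    - {"x":12,"y":33,"roll":4}
    - {"x":12,"y":33,"roll":4}
    - {"x":12,"y":33,"roll":4}
    - {"x":12,"y":33,"roll":4}
    - {"x":12,"y":33,"roll":4}

```text
schema error: expected keys hand, x, y, z, roll
```

Call:
send_rows:
  rows:
    - {"x":12,"y":33,"roll":4,"hand":50}
    - {"x":12,"y":33,"roll":4}
    - {"x":12,"y":33,"roll":4}
    - {"x":12,"y":33,"roll":4}
    - {"x":12,"y":33,"roll":4}
    - {"x":12,"y":33,"roll":4}
    - {"x":12,"y":33,"roll":4}
    - {"x":12,"y":33,"roll":4}
    - {"x":12,"y":25,"roll":4}
    - {"x":6,"y":14,"roll":1.6}

```text
schema error: expected keys hand, x, y, z, roll
```

Call:
send_rows:
  rows:
    - {"z":-10,"hand":50}
    - {"z":-25}
    - {"z":-25}
    - {"z":-25}
    - {"z":-10}
    - {"z":0}
    - {"z":0}

```text
schema error: expected keys hand, x, y, z, roll
```

Call:
send_rows:
  rows:
    - {"hand":50,"x":12,"y":33,"z":0,"roll":4}
    - {"hand":50,"x":12,"y":33,"z":0,"roll":4}
    - {"hand":50,"x":12,"y":33,"z":0,"roll":4}
    - {"hand":50,"x":12,"y":33,"z":0,"roll":4}
    - {"hand":50,"x":12,"y":33,"z":0,"roll":4}
    - {"hand":50,"x":12,"y":33,"z":0,"roll":4}
    - {"hand":50,"x":12,"y":33,"z":0,"roll":4}
    - {"hand":50,"x":12,"y":33,"z":0,"roll":4}
    - {"hand":50,"x":12,"y":33,"z":0,"roll":4}
    - {"hand":50,"x":12,"y":33,"z":0,"roll":4}

```text
time: 1.1
position: [0.4003, -0.255, 0.292]
tool_rot: [-2.639, -1.704, 0.0]
ft_force: [0.5, -0.5, 0.2]
grip_width: 0.577
grip_force: 0.0
```

Call:
send_rows:
  rows:
    - {"hand":50,"x":12,"y":33,"z":0,"roll":4}
    - {"hand":50,"x":12,"y":33,"z":0,"roll":4}
    - {"hand":50,"x":12,"y":33,"z":0,"roll":4}
    - {"hand":50,"x":12,"y":33,"z":0,"roll":4}
    - {"hand":50,"x":12,"y":33,"z":0,"roll":4}
    - {"hand":50,"x":12,"y":33,"z":0,"roll":4}
    - {"hand":50,"x":12,"y":33,"z":0,"roll":4}
    - {"hand":50,"x":12,"y":33,"z":0,"roll":4}
    - {"hand":50,"x":8,"y":20,"z":0,"roll":4}
    - {"hand":50,"x":0,"y":0,"z":0,"roll":1.6}

```text
time: 2.1
position: [0.5046, 0.0308, 0.2921]
tool_rot: [-1.942, -2.468, -0.002]
ft_force: [0.4, -0.6, -0.1]
grip_width: 0.574
grip_force: 0.0
```

Call:
send_rows:
  rows:
    - {"hand":50,"x":7,"y":0,"z":-20,"roll":0}
    - {"hand":50,"x":5,"y":5,"z":-35,"roll":0}
    - {"hand":50,"x":0,"y":15,"z":-32,"roll":-0.4}
    - {"hand":50,"x":0,"y":20,"z":-10,"roll":0}
    - {"hand":50,"x":-2,"y":10,"z":0,"roll":0}
    - {"hand":50,"x":0,"y":0,"z":0,"roll":0}
    - {"hand":50,"x":0,"y":0,"z":0,"roll":0}

```text
time: 2.8
position: [0.5125, 0.0774, 0.1949]
tool_rot: [-1.958, -2.453, 0.005]
ft_force: [-7.4, 2.7, -0.4]
grip_width: 0.57
grip_force: 0.0
```

Run:
```python
from h import *
a=get_image("scene");b=get_image("top")
cv2.imwrite("pics/near.png",np.hstack([cv2.resize(a[120:320,180:330],None,fx=2.6,fy=2.6),cv2.resize(b[130:270,190:290],(390,520))]))
s=get_state();print(s["position"],s["ft_force"],s["time"])
```

```text
[0.5124825  0.07719447 0.1949622 ] [-6.70500253  3.016386   -1.50699692] 2.9
```

View pics/near.png

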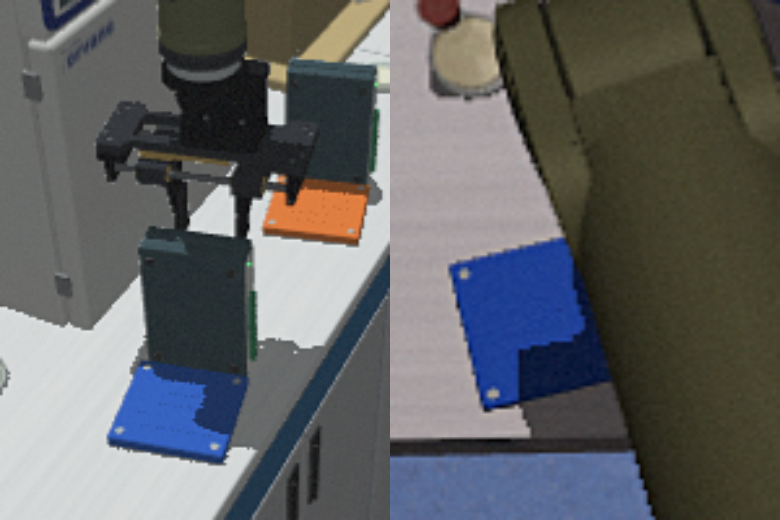

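The view shows the hand behind the box, with its far end at about (100,130), touching the oven front. The force of -7 N in x confirms contact. I'll back off towards the robot and then push.

Call:
send_rows:
  rows:
    - {"hand":50,"x":-6,"y":-2,"z":0,"roll":0}
    - {"hand":50,"x":-7,"y":-1,"z":0,"roll":0}
    - {"hand":50,"x":0,"y":0,"z":0,"roll":-0.7}
    - {"hand":50,"x":-1.6,"y":7,"z":0,"roll":0}
    - {"hand":50,"x":-1.4,"y":6,"z":0,"roll":0}
    - {"hand":50,"x":0,"y":0,"z":0,"roll":0}

```text
time: 3.5
position: [0.4982, 0.089, 0.1956]
tool_rot: [1.974, 2.444, 0.001]
ft_force: [0.5, 0.2, -0.3]
grip_width: 0.572
grip_force: 0.0
```

Call:
send_rows:
  rows:
    - {"hand":50,"x":-0.9,"y":4,"z":0,"roll":0}
    - {"hand":50,"x":-0.9,"y":4,"z":0,"roll":0}
    - {"hand":50,"x":-0.9,"y":4,"z":0,"roll":0}
    - {"hand":50,"x":-0.9,"y":4,"z":0,"roll":0}

```text
time: 3.9
position: [0.4947, 0.1037, 0.1954]
tool_rot: [1.976, 2.442, 0.0]
ft_force: [0.4, -0.2, 1.0]
grip_width: 0.573
grip_force: 0.4
```

Call:
send_rows:
  rows:
    - {"hand":50,"x":-0.7,"y":3,"z":0,"roll":0.8}
    - {"hand":50,"x":-0.7,"y":3,"z":0,"roll":0}
    - {"hand":50,"x":-0.7,"y":3,"z":0,"roll":0}
    - {"hand":50,"x":-0.7,"y":3,"z":0,"roll":0}
    - {"hand":50,"x":-0.7,"y":3,"z":0,"roll":0}

```text
time: 4.4
position: [0.491, 0.1188, 0.1952]
tool_rot: [-1.959, -2.456, -0.0]
ft_force: [-0.1, 0.0, 0.2]
grip_width: 0.575
grip_force: 0.1
```

Run:
```python
from h import *
a=get_image("scene")
cv2.imwrite("pics/push.png",cv2.resize(a[160:310,190:310],None,fx=3.6,fy=3.6))
s=get_state();print(s["position"],s["ft_force"],s["time"])
```

```text
[0.49083848 0.11947715 0.19524375] [-0.40518866  1.17005641  0.15318032] 4.45
```

View pics/push.png

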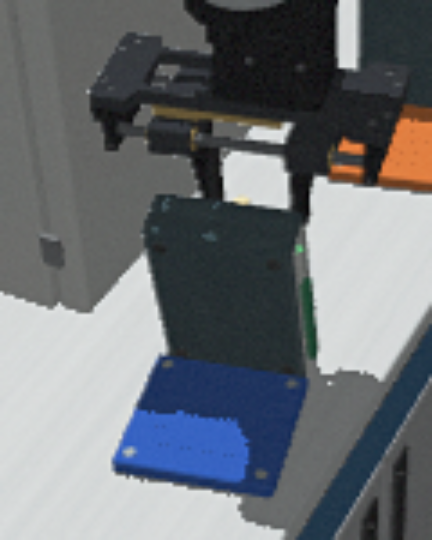

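The box is leaning towards the pad, its top edge at about (225,205), with both fingers behind it. I'll keep pushing.

Call:
send_rows:
  rows:
    - {"hand":50,"x":-0.7,"y":3,"z":0,"roll":0}
    - {"hand":50,"x":-0.7,"y":3,"z":0,"roll":0}
    - {"hand":50,"x":-0.7,"y":3,"z":0,"roll":0}
    - {"hand":50,"x":-0.7,"y":3,"z":0,"roll":0}
    - {"hand":50,"x":-0.7,"y":3,"z":0,"roll":0}
    - {"hand":50,"x":-0.7,"y":3,"z":0,"roll":0}
    - {"hand":50,"x":-0.7,"y":3,"z":0,"roll":0}
    - {"hand":50,"x":-0.7,"y":3,"z":0,"roll":0}
    - {"hand":50,"x":0,"y":0,"z":0,"roll":0}
    - {"hand":50,"x":0,"y":0,"z":0,"roll":0}

```text
time: 5.45
position: [0.4855, 0.1425, 0.1953]
tool_rot: [1.959, 2.456, -0.0]
ft_force: [-0.3, 0.2, 0.1]
grip_width: 0.575
grip_force: 0.0
```

Run:
```python
from h import *
a=get_image("scene")
cv2.imwrite("pics/push2.png",cv2.resize(a[180:320,180:320],None,fx=4,fy=4,interpolation=cv2.INTER_CUBIC))
s=get_state();print(s["position"],s["ft_force"],s["time"])
```

```text
[0.48558205 0.14238131 0.1952747 ] [-0.91859896 -0.63667609  0.50271527] 5.5
```

View pics/push2.png

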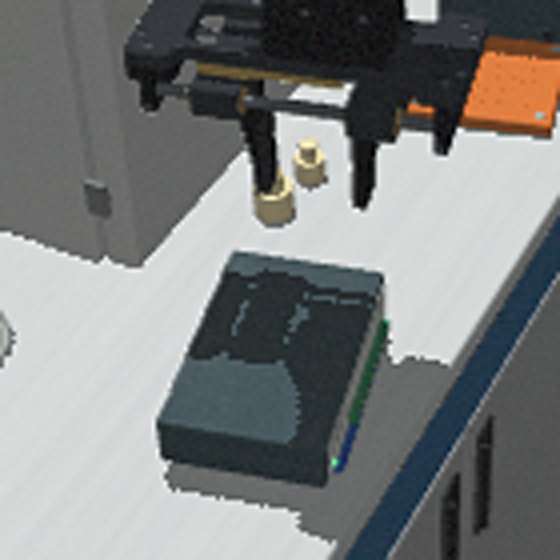

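The box has fallen flat on the pad. The top-face corners are near (235,252), (384,272) and (160,425). I'll retract a little so that both views can measure it.

Call:
send_rows:
  rows:
    - {"hand":50,"x":2,"y":-30,"z":15,"roll":0}
    - {"hand":50,"x":4,"y":-45,"z":20,"roll":0}
    - {"hand":50,"x":4,"y":-45,"z":20,"roll":0}
    - {"hand":50,"x":0,"y":-40,"z":0,"roll":0}

```text
time: 5.9
position: [0.4972, -0.0199, 0.2533]
tool_rot: [1.957, 2.451, 0.004]
ft_force: [0.3, 0.1, -0.3]
grip_width: 0.57
grip_force: 0.0
```

Run:
```python
from h import *
a=get_image("scene");b=get_image("top")
cv2.imwrite("pics/s1.png",a);cv2.imwrite("pics/t1.png",b)
cv2.imwrite("pics/lay.png",np.hstack([cv2.resize(a[235:310,213:288],(390,390),interpolation=cv2.INTER_CUBIC),cv2.resize(b[178:253,193:268],(390,390),interpolation=cv2.INTER_CUBIC)]))
s=get_state();print(s["position"],s["ft_force"],s["time"])
```

```text
[ 0.49569503 -0.02480193  0.25071686] [ 0.3666346  -0.90197393 -0.39199404] 6.0
```

View pics/lay.png

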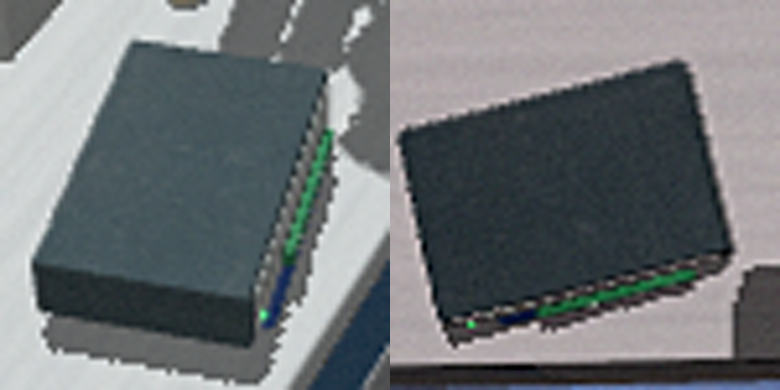

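Scene corners are at (33,263), (131,43), (327,72), (253,300). Top corners are at (12,133), (296,62), (342,250), (52,322) once the 390 px offset is removed.

```bash
cat >> h.py <<'E'
C=np.array([.4884,.1984]);th=np.radians(13.1);R=np.array([[np.cos(th),np.sin(th)],[-np.sin(th),np.cos(th)]])
def rep(n,q,z=.049):
    p=(ray(n,q,z)[:,:2]-C)@R.T*1000   # order: +ey back, -ey back, -ey front, +ey front
    L=p[0]+p[3]-p[1]-p[2]; W=p[0]+p[1]-p[2]-p[3]
    print(n,p.round(1).tolist(),"c",p.mean(0).round(1),"L,W",np.hypot(*L)/2,np.hypot(*W)/2,"yaw",np.degrees([np.arctan2(-L[0],L[1]),np.arctan2(W[1],W[0])]).round(2))
def quad(n,im):
    # light-blue-grey/dark box cover: fit lines to the hull of the dark mask
    pass
E
python3 - <<'E'
from h import *
f=lambda q,o:(np.array(q)+.5)/5.2-.5+o
rep("scene",f([(33,263),(131,43),(327,72),(253,300)],[213,235]))
rep("top",f([(12,133),(296,62),(342,250),(52,322)],[193,178]))
E
```

```text
scene [[46.3, 75.5], [46.5, -69.4], [-51.2, -69.7], [-52.8, 75.4]] c [-2.8  2.9] L,W 145.00736521516708 98.3480974392804 yaw [0.35 0.12]
top [[45.8, 71.6], [45.3, -75.5], [-52.6, -75.6], [-51.9, 72.6]] c [-3.3 -1.7] L,W 147.64083503265638 97.81664056054747 yaw [-0.22 -0.27]
```

The fall left it square and centred lengthwise. The solid sits about 6 mm towards the robot from centred, so I'll push the front face squarely with the open hand turned by 90°.

Call:
send_rows:
  rows:
    - {"hand":87,"x":-9,"y":20,"z":0,"roll":8.5}
    - {"hand":87,"x":-9,"y":20,"z":0,"roll":8.5}
    - {"hand":87,"x":-9,"y":20,"z":0,"roll":8.5}
    - {"hand":87,"x":-9,"y":20,"z":0,"roll":8.5}
    - {"hand":87,"x":-9,"y":20,"z":0,"roll":8.5}
    - {"hand":87,"x":-9,"y":20,"z":0,"roll":8.5}
    - {"hand":87,"x":-9,"y":20,"z":0,"roll":8.5}
    - {"hand":87,"x":-9,"y":20,"z":0,"roll":8.5}
    - {"hand":87,"x":-9,"y":20,"z":0,"roll":8.5}
    - {"hand":87,"x":-9,"y":20,"z":0,"roll":8.5}

```text
time: 7.0
position: [0.4048, 0.1837, 0.2501]
tool_rot: [0.225, -3.133, 0.0]
ft_force: [0.3, 0.4, 0.8]
grip_width: 1.001
grip_force: 0.0
```

Call:
send_rows:
  rows:
    - {"hand":87,"x":0,"y":4,"z":-10,"roll":5.3}
    - {"hand":87,"x":0,"y":0,"z":-25,"roll":0}
    - {"hand":87,"x":0,"y":0,"z":-25,"roll":0}
    - {"hand":87,"x":0,"y":0,"z":0,"roll":0}
    - {"hand":87,"x":0,"y":0,"z":0,"roll":0}

```text
time: 7.5
position: [0.4053, 0.1869, 0.1905]
tool_rot: [0.36, -3.12, -0.001]
ft_force: [0.7, 0.2, 0.4]
grip_width: 1.003
grip_force: 0.0
```

Call:
send_rows:
  rows:
    - {"hand":87,"x":0,"y":-7,"z":-10,"roll":0}
    - {"hand":87,"x":0,"y":0,"z":-25,"roll":0}
    - {"hand":87,"x":0,"y":0,"z":-25,"roll":0}
    - {"hand":87,"x":0,"y":0,"z":-18,"roll":0}
    - {"hand":87,"x":0,"y":0,"z":-6,"roll":0}
    - {"hand":87,"x":0,"y":0,"z":0,"roll":0}

```text
time: 8.1
position: [0.4055, 0.1791, 0.1061]
tool_rot: [0.359, -3.12, -0.0]
ft_force: [0.1, -0.3, -0.1]
grip_width: 1.0
grip_force: 0.0
```

Call:
send_rows:
  rows:
    - {"hand":87,"x":3.9,"y":0.9,"z":0,"roll":0}
    - {"hand":87,"x":3.9,"y":0.9,"z":0,"roll":0}
    - {"hand":87,"x":3.9,"y":0.9,"z":0,"roll":0}
    - {"hand":87,"x":1.9,"y":0.5,"z":0,"roll":0}
    - {"hand":87,"x":1.9,"y":0.5,"z":0,"roll":0}
    - {"hand":87,"x":1.9,"y":0.5,"z":0,"roll":0}

```text
time: 8.7
position: [0.4231, 0.1838, 0.1063]
tool_rot: [-0.36, 3.121, 0.0]
ft_force: [0.7, 0.8, 0.0]
grip_width: 1.002
grip_force: 0.0
```

Run:
```python
from h import *
a=get_image("scene")
cv2.imwrite("pics/front.png",cv2.resize(a[200:320,200:320],(600,600),interpolation=cv2.INTER_CUBIC))
s=get_state();p=s["position"];print(p,(p[:2]-C)@R.T*1000,s["ft_force"],s["time"])
```

```text
[0.42338788 0.18381776 0.10636911] [-66.62532544   0.53233081] [ 0.37907556 -0.35767135  0.02842469] 8.75
```

View pics/front.png

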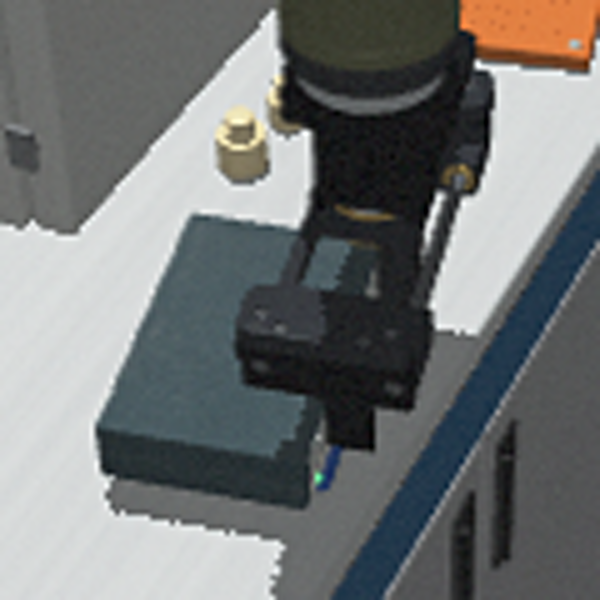

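The hand stands at the front face, with a finger at about (350,420), and there is no force yet. I'll creep in.

Call:
send_rows:
  rows:
    - {"hand":87,"x":1,"y":0.2,"z":0,"roll":0}
    - {"hand":87,"x":1,"y":0.2,"z":0,"roll":0}
    - {"hand":87,"x":0,"y":0,"z":0,"roll":0}

```text
time: 9.05
position: [0.425, 0.1841, 0.1063]
tool_rot: [-0.36, 3.121, 0.0]
ft_force: [-0.4, -0.2, -1.0]
grip_width: 0.997
grip_force: 0.0
```

Call:
send_rows:
  rows:
    - {"hand":87,"x":1,"y":0.2,"z":0,"roll":0}
    - {"hand":87,"x":1,"y":0.2,"z":0,"roll":0}
    - {"hand":87,"x":0,"y":0,"z":0,"roll":0}

```text
time: 9.35
position: [0.4271, 0.1845, 0.1063]
tool_rot: [-0.359, 3.121, 0.0]
ft_force: [0.2, 0.2, -0.1]
grip_width: 0.998
grip_force: 0.0
```

Call:
send_rows:
  rows:
    - {"hand":87,"x":1,"y":0.2,"z":0,"roll":0}
    - {"hand":87,"x":1,"y":0.2,"z":0,"roll":0}
    - {"hand":87,"x":0,"y":0,"z":0,"roll":0}

```text
time: 9.65
position: [0.4277, 0.1847, 0.106]
tool_rot: [0.36, -3.118, 0.001]
ft_force: [-4.7, -1.7, 4.3]
grip_width: 1.001
grip_force: 2.7
```

Call:
send_rows:
  rows:
    - {"hand":87,"x":1,"y":0.2,"z":0,"roll":0}
    - {"hand":87,"x":1,"y":0.2,"z":0,"roll":0}
    - {"hand":87,"x":1,"y":0.2,"z":0,"roll":0}
    - {"hand":87,"x":1,"y":0.3,"z":0,"roll":0}
    - {"hand":87,"x":1,"y":0.2,"z":0,"roll":0}
    - {"hand":87,"x":0,"y":0,"z":0,"roll":0}

```text
time: 10.25
position: [0.4315, 0.1855, 0.1057]
tool_rot: [0.359, -3.115, 0.003]
ft_force: [-8.2, -2.8, 7.4]
grip_width: 1.002
grip_force: 4.2
```

Call:
send_rows:
  rows:
    - {"hand":87,"x":1,"y":0.2,"z":0,"roll":0}
    - {"hand":87,"x":1,"y":0.3,"z":0,"roll":0}
    - {"hand":87,"x":0,"y":0,"z":0,"roll":0}

```text
time: 10.55
position: [0.4337, 0.186, 0.1056]
tool_rot: [0.359, -3.115, 0.002]
ft_force: [-7.3, -2.0, 5.1]
grip_width: 0.998
grip_force: 3.9
```

Call:
send_rows:
  rows:
    - {"hand":87,"x":-3,"y":-0.7,"z":0,"roll":0}
    - {"hand":87,"x":-10,"y":-2.3,"z":0,"roll":0}
    - {"hand":87,"x":-10,"y":-2.3,"z":0,"roll":0}
    - {"hand":87,"x":0,"y":-10,"z":30,"roll":0}
    - {"hand":87,"x":0,"y":-20,"z":40,"roll":0}
    - {"hand":87,"x":5,"y":-40,"z":40,"roll":0}
    - {"hand":87,"x":5,"y":-45,"z":20,"roll":0}
    - {"hand":87,"x":10,"y":-45,"z":0,"roll":0}
    - {"hand":87,"x":10,"y":-45,"z":0,"roll":0}
    - {"hand":87,"x":0,"y":0,"z":0,"roll":0}

```text
time: 11.55
position: [0.4424, -0.0255, 0.2317]
tool_rot: [-0.344, 3.121, -0.004]
ft_force: [-0.5, 0.8, 0.2]
grip_width: 1.0
grip_force: 0.0
```

Run:
```python
from h import *
a=get_image("scene");b=get_image("top")
cv2.imwrite("pics/lay2.png",np.hstack([cv2.resize(a[235:310,213:288],(390,390),interpolation=cv2.INTER_CUBIC),cv2.resize(b[178:253,193:268],(390,390),interpolation=cv2.INTER_CUBIC)]))
s=get_state();print(s["position"],s["ft_force"],s["time"])
```

```text
[ 0.44188171 -0.01968782  0.23141165] [ 0.063793    0.55790136 -0.36132462] 11.65
```

View pics/lay2.png

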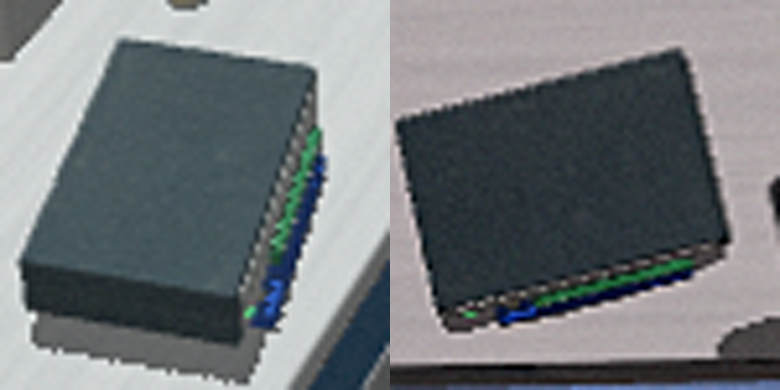

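The box has shifted away from the robot, and the pad's edge now shows blue under the front. Scene corners are at (21,261), (119,39), (316,69), (240,298). Top corners are at (8,122), (292,50), (338,240), (48,311).

Run:
```python
from h import *
f=lambda q,o:(np.array(q)+.5)/5.2-.5+o
rep("scene",f([(21,261),(119,39),(316,69),(240,298)],[213,235]))
rep("top",f([(8,122),(292,50),(338,240),(48,311)],[193,178]))
```

```text
scene [[51.8, 75.5], [53.0, -70.9], [-45.5, -70.6], [-47.0, 75.5]] c [3.1 2.4] L,W 146.28543782296103 98.69755661555381 yaw [ 0.53 -0.08]
top [[51.8, 72.4], [51.8, -75.0], [-47.3, -74.8], [-46.1, 73.3]] c [ 2.6 -1. ] L,W 147.76637700860832 98.47438955472578 yaw [-0.22 -0.33]
```

```bash
python3 -c "
from bench import *
print(close_job())"
```

```text
the job is handed in; nothing more can be done
None
```

The box at the blue pad now lies flat on its underside, square and centred on the pad to within about 2 mm by camera. I did not move the box at the orange pad. The job was handed in at about 11.7 s, after a light 7 N brush of the gripper against the oven (limit 40 N) and a small sideways nudge to centre the box once it was down.

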